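# Put the radio spares away in their fitted trays

### The job

Put the four spare parts on the bench away in the trays made for them: the fan in the square tray, the long heat sink in the long tray, the short heat sink in the short tray, and the antenna, upright, in the round one. Set each down gently, without dropping it, so that it sits flat on its tray's floor inside the rim and squared up with it. Leave the tape roll and the tin where they are.

Things in the scene. Friction and masses are not known exactly. Their poses are not given: they have to be found in the camera images.
- fan_c (a point): Black square cooling fan with a grey hub, 50 x 50 mm and 36 mm high, about 90 g, lying flat with its hub up; sides parallel to its x and y. Grip it across any two opposite sides. The point is its centre, 18 mm above its underside; z up. Any quarter turn will do when it is put down.
- sink_long_c (a point): Silver aluminium heat sink, a block of upright fins on a plate, 92 mm long (along its x) x 34 wide (along its y) x 36 mm high, about 165 g, standing flat on the bench, fins up. Grip it across the 34 mm width. The point is its centre, 18 mm above its underside; z up. It may be put down either way round.
- sink_short_c (a point): Silver aluminium heat sink, a block of upright fins on a plate, 62 mm long (along its x) x 34 wide (along its y) x 36 mm high, about 110 g, standing flat on the bench, fins up. Grip it across the 34 mm width. The point is its centre, 18 mm above its underside; z up. It may be put down either way round.
- antenna_c (a point): Black magnet-foot antenna standing upright: round foot 50 mm across and 10 mm thick with a 12 mm thick round mast on its axis, 66 mm high in all, about 120 g. Grip it by the mast, with the fingertips above the foot. The point lies on the axis half-way up, 33 mm above the underside; z up along the mast.
- tray_square_floor (a point): Square tray for the fan. Fixed to the bench, made as a 4 mm thick black rubber floor inside an 8 mm wide raised grey rim whose top is 8 mm above the bench. The point is the centre of the floor's upper face, 4 mm above the bench; z up. Floor inside the rim 66 x 66 mm (outside 82 x 82), sides parallel to its x and y.
- tray_long_floor (a point): Long rectangular tray for the long heat sink. Fixed to the bench, made as a 4 mm thick black rubber floor inside an 8 mm wide raised grey rim whose top is 8 mm above the bench. The point is the centre of the floor's upper face, 4 mm above the bench; z up. Floor inside the rim 108 (x) x 50 mm (y) (outside 124 x 66).
- tray_short_floor (a point): Short rectangular tray for the short heat sink. Fixed to the bench, made as a 4 mm thick black rubber floor inside an 8 mm wide raised grey rim whose top is 8 mm above the bench. The point is the centre of the floor's upper face, 4 mm above the bench; z up. Floor inside the rim 78 (x) x 50 mm (y) (outside 94 x 66).
- tray_round_floor (a point): Round tray for the antenna. Fixed to the bench, made as a 4 mm thick black rubber floor inside an 8 mm wide raised grey rim whose top is 8 mm above the bench. The point is the centre of the floor's upper face, 4 mm above the bench; z up. Floor inside the rim 66 mm across (outside 82).
- tape_c (a point): A bystander: roll of pale paper tape lying flat, 76 mm across with a 52 mm hole, 24 mm high. The point is its centre, 12 mm above the bench.
- tin_c (a point): A bystander: round steel tin with a lid, 62 mm across and 36 mm high, loose on the bench. The point is its centre, 18 mm above the bench.
There are look-alikes about, which are no part of the job. Leave any orange look-alike of the part that bears fan_c alone.

How it is judged:
At the end, for the whole second after the job is handed in: Each part is in its own tray: centre within 13 mm of the tray's, underside within 3 mm of its floor, tilt under 0.06 rad, fan and heat sinks within 0.25 rad of the tray's sides (half turns, for the fan quarter turns, allowed), released, at rest; tape and tin within 30 mm of their start (horizontal distance between fan_c and tray_square_floor below 0.013 m and z of fan_c in the frame of tray_square_floor below 0.021 m and angle between each of fan_c, sink_long_c, sink_short_c, antenna_c's own z axis and vertical below 0.06 rad and (angle between the x axis of fan_c and the x axis of tray_square_floor, either way round below 0.25 rad or angle between the x axis of fan_c and the y axis of tray_square_floor, either way round below 0.25 rad) and linear speed of each of fan, sink_long, sink_short, antenna below 0.02 m/s and contact force between the fingers and fan below 0.1 N and horizontal distance between sink_long_c and tray_long_floor below 0.013 m and z of sink_long_c in the frame of tray_long_floor below 0.021 m and angle between the x axis of sink_long_c and the x axis of tray_long_floor, either way round below 0.25 rad and contact force between the fingers and sink_long below 0.1 N and horizontal distance between sink_short_c and tray_short_floor below 0.013 m and z of sink_short_c in the frame of tray_short_floor below 0.021 m and angle between the x axis of sink_short_c and the x axis of tray_short_floor, either way round below 0.25 rad and contact force between the fingers and sink_short below 0.1 N and horizontal distance between antenna_c and tray_round_floor below 0.013 m and z of antenna_c in the frame of tray_round_floor below 0.036 m and contact force between the fingers and antenna below 0.1 N and distance of each of tape_c, tin_c from where it was at the start of the episode below 0.03 m); the robot touches nothing.
It fails at once if a part is dropped from more than about 25 mm, or thrown ((linear speed of fan above 0.7 m/s and contact force between the fingers and fan below 0.05 N) or (linear speed of sink_long above 0.7 m/s and contact force between the fingers and sink_long below 0.05 N) or (linear speed of sink_short above 0.7 m/s and contact force between the fingers and sink_short below 0.05 N) or (linear speed of antenna above 0.7 m/s and contact force between the fingers and antenna below 0.05 N)).
It fails at once if the tape roll or the tin is moved by more than 30 mm (distance of any of tape_c, tin_c from where it was at the start of the episode above 0.03 m).
It also fails if it takes over 109 s, if anything falls off the work surface, if the arm or the gripper's body presses on something with over 40 N, if the wrist force passes 120 N, or if a joint passes its speed limit or range.

### The arm

A 7-joint arm with a two-finger parallel gripper is mounted at the origin on the work surface. World frame = base frame: x ahead of the robot, y to its left, z up, the work surface at z = 0. Lengths are in m, angles in rad, forces in N, time in s.
With the tool pointing down it reaches from about 0.4 to 0.85 m from the base axis. Payload 10.4 kg.
Tool frame: the origin (TCP) lies on the centre line of the jaws, within the pads' length; the fingertips stand 14 mm ahead of it and the grasp point (between the pads) lies 5 mm behind it (manip.tip_reach is the distance from the TCP to the fingertips, in m); z points along the fingers, y is the line along which they close (so a half turn about z gives the same grasp; the last joint's range is limited). The gripper opens to 85 mm and grips with 20 to 120 N. Pads are 22 mm wide; open, the fingers measure 114 mm over their backs; the gripper's body (76 mm by 85 mm) begins 54 mm behind the grasp point. The pads swing forward as they close: fully open they stand 13 mm farther back than shut.
Start: joints at [-0.023, 0.332, -0.065, 1.46, 0.022, 1.35, -0.088], TCP at [0.625, 0, 0.224] pointing down, gripper open.
Joint ranges: [-2.6, 2.6], [-0.5, 2.12], [-1.47, 1.34], [0.16, 2.42], [-1.27, 4.41], [0.06, 2.06], [-2.6, 2.6]. Speed limits (rad/s): [2.22, 2.22, 2.79, 2.79, 3.14, 3.14, 3.14].

### API

Orientations are given as a unit quaternion [x, y, z, w].
In Python, from workcell import manip gives the robot as it stands.
- The arm moves only by the shell command python3 -m pendant 'ROWS' [FORCE]. ROWS is JSON, a list of rows, each a list of 7 numbers: the shift along the tool's x, y, z in units of 50 mm (1.0 is 50 mm), then the turn, a rotation vector about the tool's x, y, z in units of 8 degrees (1.0 is 8 degrees), then the opening, from -1 (shut) to 1 (fully open), so that 0 is half open. In form: [[dx, dy, dz, ax, ay, az, jaw], ...]. A call has exactly 10 rows; each row is the pose to reach, as a shift and turn from the pose commanded when the call began, along the tool's axes at that moment; what a row does not reach only later rows make up. A row lasts 1/8 s, in which the tool goes at most 62.5 mm and 10.7 degrees, less where a joint would pass 70% of its speed; a pose out of reach is approached as far as the arm can. A call with a gripper value outside its range is refused whole. The fingers move at their own pace and stop on an object; FORCE is the grip in N (left out, the last holds). Time passes only in rows, so rows that repeat a pose let the fingers close, or fill a call up. It gives the time, the measured TCP pose, the force, the opening and the grip force at its end, in the units of the state.
- manip.get_obs(): the state, without advancing time (a new reading comes with each control period).
- manip.camera(name): name is "scene" or "side" or "wrist"; returns (picture, depth): 420x560x3 uint8, red, green, blue; 420x560 float32, m along the optical axis (not along the pixel's ray), 0 where there is no reading.
- manip.get_calibration(name): a dict with "fx", "fy", "cx", "cy" (pixels), "D" ([k1, k2, p1, p2, k3] as OpenCV has them; the pictures are not rectified), "xyz" and "orientation" of the camera in the world. Camera axes: x right, y up, looking along -z (the intrinsics and any distortion apply to the point x, -y, -z); pixel columns grow to the right and rows downward; lengths in m; the calibration is good to about 2 mm. A picture is of the moment at which its call begins: read the wrist's pose just before it. get_calibration takes no time and is no camera call; for the wrist camera it gives the pose at the moment of the call.
- manip.hand_in(): hands the job in; it is judged then, once.
Trained networks look in the newest picture that a camera, given by its name, has taken for a name from the list of things; names that differ only in an ending like _2 or _b are one class to them, and where a whole thing is asked for, a point or a joint stands for the part that bears it (a point fixed in the world has none). Each returns a list of dicts, best first, with "p" (0 to 1); they miss things now and then, are a little off and sometimes report something else, mostly with a low value. They report only what shows in the picture. A call takes as long as a camera call. They do not tell look-alikes from the thing itself.
- manip.find_in(thing, camera): "box" ([left, top, right, bottom] in pixels, round what is visible of it).
- manip.trace(thing, camera): "pixels" (420x560 bool, what is visible of it) and "box" ([left, top, right, bottom] in pixels, round what is visible of it).
- manip.tip_of(thing, camera): "pixel" ([column, row] in pixels: a listed point, or the origin of a listed thing).
The state is a dict: "clock": time; "joint_pos": joint angles; "joint_velocities": joint speeds; "tau": joint torques, N m; "position": TCP position; "ee_rot": TCP orientation; "ft_force": force on the tool from outside, world axes, zero at the start; "torque": the same for the moment, N m; "grip_width": opening from 0.0 (shut) to 1.0 (fully open); "grasp_force": force on a finger pad.
Only numpy, scipy, OpenCV 4.12 (cv2) and the standard library are available. Lean on these libraries where they do the work, as an engineer would, in place of code of your own. Each camera call takes 0.05 s, during which the arm holds its last target. There are 200 camera calls.

## Working session

There is one attempt and no reset: what is moved stays moved. The work goes in short steps, Python scripts to look and compute and a shell command to move; the robot and the scene stay as the last step left them, time stands still between calls to the robot, and variables do not carry over. Pictures are saved under pics/ and viewed, at most 14 in all, crops included, and the job is handed in when it is done.

```bash
mkdir -p pics; ls
python3 - <<'E'
from workcell import manip
import cv2
for c in ("scene","side"):
    p,d=manip.camera(c); cv2.imwrite(f"pics/{c}0.png",p[:,:,::-1])
    k=manip.get_calibration(c); print(c,k)
print(manip.get_obs())
E
```

```text
pics
scene {'fx': 518.853080550509, 'fy': 518.853080550509, 'cx': 280.5246377429994, 'cy': 207.40072855677204, 'D': array([0.01667294, 0.        , 0.        , 0.        , 0.        ]), 'xyz': array([ 1.35354312, -0.31927235,  0.64953804]), 'orientation': array([0.39694692, 0.26796857, 0.50275571, 0.71962677])}
side {'fx': 431.26241182205723, 'fy': 431.26241182205723, 'cx': 276.761723461238, 'cy': 210.04522522837337, 'D': array([-0.02002758,  0.        ,  0.        ,  0.        ,  0.        ]), 'xyz': array([ 0.12305497, -0.69052793,  0.72335258]), 'orientation': array([ 0.41394637, -0.1039864 , -0.22228737,  0.87659772])}
{'clock': 0.1, 'joint_pos': array([-0.02260499,  0.33284985, -0.06468399,  1.46087747,  0.02165228,
        1.34989563, -0.08851636]), 'joint_velocities': array([ 1.24143658e-03, -9.14709956e-04,  7.16248094e-04, -2.56644980e-03,
       -2.88810317e-04, -1.28540981e-03,  1.04297869e-05]), 'tau': array([ 9.25707973e-04, -6.26745987e+01,  4.87730233e-02, -3.92438293e+01,
        1.62844139e-02,  6.89412060e-03, -5.92459219e-05]), 'position': array([ 6.24646918e-01, -2.83451338e-05,  2.23160145e-01]), 'ee_rot': array([ 7.07104989e-01,  7.07108258e-01, -5.10882172e-04, -4.28780631e-04]), 'ft_force': array([-0.8077392 , -0.29512071, -0.14728505]), 'torque': array([0.02563205, 0.01109168, 0.00613158]), 'grasp_force': 0.0, 'grip_width': 1.0022987806711836}
```

View pics/scene0.png

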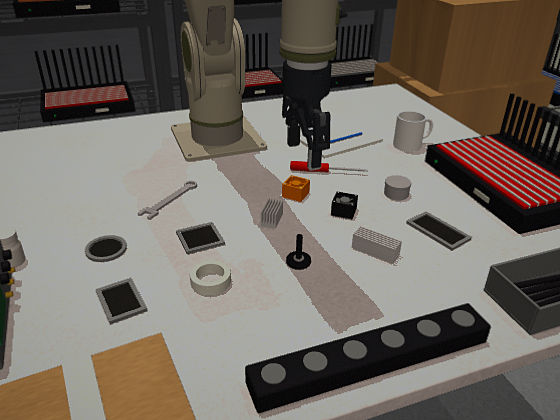

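View pics/side0.png

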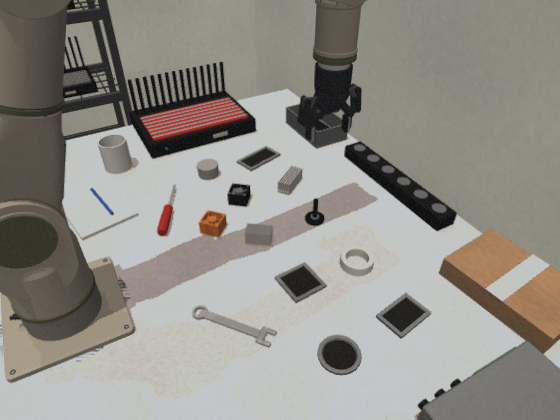

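The scene view shows the antenna at (298,260), fan (344,204), orange decoy (295,188), short sink (272,212) and long sink (377,245). The long tray is at (438,230), the round one at (105,248), and two more trays are at (200,237) and (121,300). The side view shows the same layout.

```bash
cat > h.py <<'E'
from workcell import manip
import numpy as np, cv2
from scipy.spatial.transform import Rotation as R
def world(cal,d,mask=None):
    v,u=np.nonzero((d>0) if mask is None else (mask&(d>0)))
    K=np.array([[cal['fx'],0,cal['cx']],[0,cal['fy'],cal['cy']],[0,0,1]])
    n=cv2.undistortPoints(np.c_[u,v].astype(float)[:,None],K,cal['D'])[:,0]
    z=d[v,u]; P=np.c_[n[:,0]*z,-n[:,1]*z,-z]
    return R.from_quat(cal['orientation']).apply(P)+cal['xyz']
def rect(P):
    (cx,cy),(w,h),a=cv2.minAreaRect((P[:,:2]*1000).astype(np.float32))
    if w<h: w,h,a=h,w,a+90
    return f"c=({cx:.0f},{cy:.0f}) {w:.0f}x{h:.0f} long-axis {((a+90)%180)-90:.0f}deg zmed={np.median(P[:,2])*1000:.0f} n={len(P)}"
def measure(thing,cam,cal,d,lo,hi,best=3,pmin=.3):
    for r in manip.trace(thing,cam)[:best]:
        if r['p']<pmin: continue
        P=world(cal,d,cv2.erode(r['pixels'].astype(np.uint8),np.ones((2,2))).astype(bool))
        P=P[(P[:,2]>lo)&(P[:,2]<hi)]
        if len(P)>5: print(thing,cam,f"p={r['p']:.2f}",np.round(r['box']),rect(P))
E
python3 - <<'E'
from h import *
T={'fan_c':(.028,.045),'sink_long_c':(.03,.045),'sink_short_c':(.03,.045),'antenna_c':(.02,.08),'tape_c':(.015,.035),'tin_c':(.03,.045)}
for t in('square','long','short','round'):T[f'tray_{t}_floor']=(-.01,.02)
for c in('scene','side'):
    cal=manip.get_calibration(c);_,d=manip.camera(c)
    for t,(lo,hi) in T.items():
        try: measure(t,c,cal,d,lo,hi)
        except Exception as e: print(t,e)
    for t in T:
        if 'tray' in t: print(t,[(r['p'],np.round(r['pixel'])) for r in manip.tip_of(t,c)[:3]])
E
```

```text
fan_c scene p=0.79 [279. 174. 311. 200.] c=(371,97) 53x50 long-axis -46deg zmed=33 n=210
fan_c scene p=0.65 [331. 193. 358. 217.] c=(478,173) 54x48 long-axis -38deg zmed=33 n=209
sink_long_c scene p=0.59 [352. 226. 398. 261.] c=(633,169) 87x40 long-axis 35deg zmed=34 n=466
sink_short_c scene p=0.67 [262. 201. 283. 228.] c=(456,5) 58x33 long-axis -35deg zmed=34 n=169
antenna_c scene p=0.83 [288. 238. 314. 270.] c=(615,6) 12x10 long-axis 86deg zmed=43 n=103
tape_c scene p=0.80 [190. 260. 234. 297.] c=(614,-173) 74x71 long-axis -77deg zmed=23 n=549
tin_c scene p=0.86 [384. 177. 410. 200.] c=(451,327) 55x55 long-axis -59deg zmed=35 n=254
tray_square_floor scene p=0.92 [176. 222. 227. 253.] c=(472,-160) 84x82 long-axis 4deg zmed=4 n=969
tray_long_floor scene p=0.65 [409. 211. 468. 251.] c=(615,331) 122x68 long-axis 16deg zmed=4 n=1011
tray_short_floor scene p=0.73 [ 95. 279. 145. 322.] c=(610,-335) 93x64 long-axis 11deg zmed=4 n=1333
tray_round_floor scene p=0.68 [ 83. 233. 126. 262.] c=(446,-346) 77x76 long-axis -38deg zmed=4 n=767
tray_square_floor [(0.95, array([195., 234.]))]
tray_lon
[... 764 characters left out ...]
-axis 29deg zmed=22 n=379
tin_c side p=0.77 [196. 160. 218. 178.] c=(441,321) 58x54 long-axis -11deg zmed=33 n=183
tray_square_floor side p=0.78 [274. 262. 327. 301.] c=(465,-162) 82x80 long-axis 5deg zmed=3 n=1065
tray_long_floor side p=0.56 [236. 149. 278. 172.] c=(607,327) 124x65 long-axis 16deg zmed=1 n=465
tray_short_floor side p=0.61 [377. 294. 431. 336.] c=(605,-339) 94x63 long-axis 10deg zmed=4 n=1195
tray_round_floor side p=0.84 [320. 332. 363. 373.] c=(438,-351) 79x76 long-axis -5deg zmed=4 n=1289
tray_square_floor [(0.68, array([300., 280.]))]
tray_long_floor [(0.85, array([260., 157.]))]
tray_short_floor [(0.92, array([403., 316.]))]
tray_round_floor [(0.58, array([340., 350.]))]
```

```bash
cat >> h.py <<'E'
def go(x,y,z,close_deg):
    """units for moving the measured TCP to x,y,z (mm), tool down, closing line at close_deg (world)"""
    o=manip.get_obs(); Rc=R.from_quat(o['ee_rot']); c=[]
    for k in (0,180):
        a=np.radians(close_deg+k); yv=np.array([np.cos(a),np.sin(a),0]); zv=np.array([0,0,-1.]); xv=np.cross(yv,zv)
        c.append((Rc.inv()*R.from_matrix(np.c_[xv,yv,zv])).as_rotvec(degrees=True)/8)
    rv=sorted(c,key=np.linalg.norm)
    t=Rc.inv().apply(np.array([x,y,z])/1000-o['position'])/.05
    f=lambda v:np.round(v,2).tolist()
    print(f"t={o['clock']:.1f} go({x:.0f},{y:.0f},{z:.0f},{close_deg:.0f}):",f(t),f(rv[0]),'| alt turn',f(rv[1]),'j7',round(float(o['joint_pos'][6]),2))
def look(things,png=None):
    cal=manip.get_calibration('wrist');p,d=manip.camera('wrist')
    if png: cv2.imwrite(f'pics/{png}.png',p[:,:,::-1])
    for t,lo,hi in things: measure(t,'wrist',cal,d,lo,hi)
    return cal,p,d
E
python3 -c "
from h import *
go(452,4,180,55)"
```

```text
t=1.6 go(452,4,180,55): [0.08, -3.46, 0.88] [0.0, 0.0, -6.87] | alt turn [0.0, -0.0, 15.63] j7 -0.09
```

```bash
python3 -m pendant '[[0.08,-0.9,0.2,0,0,-1.3,1],[0.08,-1.8,0.5,0,0,-2.6,1],[0.08,-2.6,0.88,0,0,-3.9,1],[0.08,-3.46,0.88,0,0,-5.2,1],[0.08,-3.46,0.88,0,0,-6.3,1],[0.08,-3.46,0.88,0,0,-6.87,1],[0.08,-3.46,0.88,0,0,-6.87,1],[0.08,-3.46,0.88,0,0,-6.87,1],[0.08,-3.46,0.88,0,0,-6.87,1],[0.08,-3.46,0.88,0,0,-6.87,1]]' 60
python3 -c "
from h import *
look([('sink_short_c',.028,.045)],'w1'); go(452,4,24,55)"
```

```text
clock: 2.85
position: [0.452, 0.004, 0.1799]
ee_rot: [0.301, 0.954, 0.0, -0.0]
ft_force: [0.3, 0.7, -0.1]
grip_width: 0.997
grasp_force: 0.0
sink_short_c wrist p=0.80 [264. 149. 304. 224.] c=(448,8) 61x33 long-axis -35deg zmed=36 n=1196
t=3.0 go(452,4,24,55): [0.0, -0.0, 3.12] [0.0, -0.0, -0.01] | alt turn [-0.0, -0.0, 22.49] j7 0.85
```

View pics/w1.png

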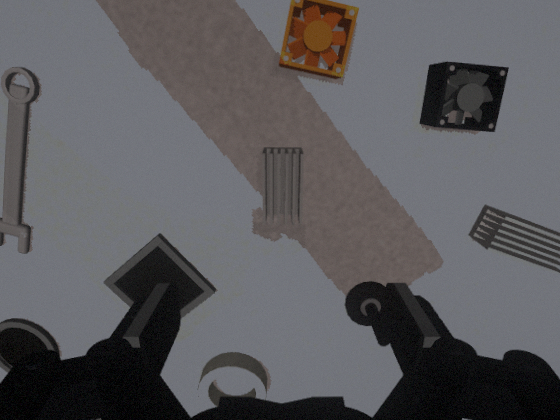

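The wrist view shows the short sink at (283,185), squared to the jaws. Its measured size fits (61x33, top at 36 mm), so I'm descending on it.

```bash
python3 -c "
from h import *
go(448,7,24,55)"
```

```text
t=3.0 go(448,7,24,55): [0.1, 0.0, 3.12] [0.0, -0.0, -0.01] | alt turn [-0.0, -0.0, 22.49] j7 0.85
```

```bash
python3 -m pendant '[[0.1,0,0.8,0,0,0,1],[0.1,0,1.6,0,0,0,1],[0.1,0,2.4,0,0,0,1],[0.1,0,2.9,0,0,0,1],[0.1,0,3.12,0,0,0,1],[0.1,0,3.12,0,0,0,1],[0.1,0,3.12,0,0,0,-1],[0.1,0,3.12,0,0,0,-1],[0.1,0,3.12,0,0,0,-1],[0.1,0,3.12,0,0,0,-1]]' 60
python3 -c "
from h import *
go(448,7,120,55)"
```

```text
clock: 4.2
position: [0.4486, 0.007, 0.0248]
ee_rot: [0.301, 0.954, 0.0, 0.001]
ft_force: [-1.3, -0.3, 7.7]
grip_width: 0.366
grasp_force: 58.7
t=4.2 go(448,7,120,55): [0.01, -0.0, -1.9] [0.01, 0.01, -0.0] | alt turn [0.01, -0.01, 22.5] j7 0.81
```

```bash
python3 -c "
from h import *
go(607,-337,110,100.5)"
```

```text
t=4.2 go(607,-337,110,100): [-6.55, -3.81, -1.7] [0.0, 0.01, -5.69] | alt turn [0.01, -0.0, 16.81] j7 0.81
```

```bash
python3 -m pendant '[[0,0,-0.5,0,0,0,-1],[0,0,-1.2,0,0,0,-1],[-0.5,-0.3,-1.7,0,0,-0.4,-1],[-1.4,-0.8,-1.7,0,0,-1.2,-1],[-2.3,-1.34,-1.7,0,0,-2,-1],[-3.2,-1.86,-1.7,0,0,-2.8,-1],[-4.1,-2.4,-1.7,0,0,-3.6,-1],[-5,-2.9,-1.7,0,0,-4.4,-1],[-5.9,-3.43,-1.7,0,0,-5.2,-1],[-6.55,-3.81,-1.7,0,0,-5.69,-1]]'
python3 -c "
from h import *
look([('tray_short_floor',-.01,.02),('sink_short_c',-.01,.2)],'w2'); go(607,-337,110,100.5)"
```

```text
clock: 5.45
position: [0.6068, -0.3396, 0.1086]
ee_rot: [-0.092, 0.996, -0.0, -0.0]
ft_force: [0.3, 0.9, -1.3]
grip_width: 0.365
grasp_force: 59.6
tray_short_floor wrist p=0.83 [239. 145. 338. 268.] c=(605,-335) 95x67 long-axis 11deg zmed=6 n=5613
sink_short_c wrist p=0.77 [241. 197. 325. 351.] c=(652,-332) 156x51 long-axis 16deg zmed=109 n=9522
t=5.6 go(607,-337,110,100): [-0.03, 0.04, -0.04] [-0.0, -0.01, -0.02] | alt turn [-0.01, 0.0, 22.48] j7 2.19
```

View pics/w2.png

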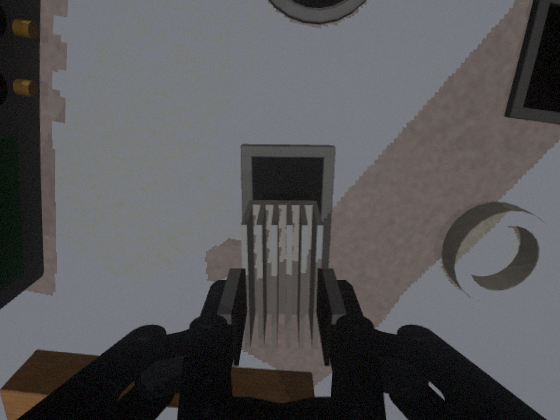

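The wrist view shows the short tray at (288,205), parallel to the sink held at (283,275). The tray measures 95x67 at (605,-335), so I'm lowering.

```bash
python3 -c "
from h import *
go(605,-335,29,101)"
```

```text
t=5.6 go(605,-335,29,101): [0.0, 0.09, 1.58] [-0.0, -0.01, -0.08] | alt turn [-0.01, 0.0, 22.42] j7 2.19
```

```bash
python3 -m pendant '[[0,0.09,0.5,0,0,0,-1],[0,0.09,1,0,0,0,-1],[0,0.09,1.3,0,0,0,-1],[0,0.09,1.45,0,0,0,-1],[0,0.09,1.52,0,0,0,-1],[0,0.09,1.56,0,0,0,-1],[0,0.09,1.59,0,0,0,-1],[0,0.09,1.6,0,0,0,-1],[0,0.09,1.6,0,0,0,-1],[0,0.09,1.6,0,0,0,-1]]'
```

```text
clock: 6.85
position: [0.606, -0.3328, 0.0292]
ee_rot: [-0.091, 0.996, -0.0, 0.0]
ft_force: [-0.6, -0.2, -0.3]
grip_width: 0.361
grasp_force: 59.9
```

```bash
python3 -m pendant '[[0,0,0.01,0,0,0,-1],[0,0,0.01,0,0,0,-0.1],[0,0,0.01,0,0,0,0.2],[0,0,0.01,0,0,0,0.5],[0,0,0.01,0,0,0,0.5],[0,0,-0.5,0,0,0,0.5],[0,0,-1.2,0,0,0,0.5],[0,0,-2,0,0,0,1],[0,0,-2.6,0,0,0,1],[0,0,-2.6,0,0,0,1]]'
python3 -c "
from h import *
look([('tray_short_floor',-.01,.02),('sink_short_c',.03,.055)],'w3')
go(610,4,200,90);go(474,172,180,51);go(630,165,180,127);"
```

```text
clock: 8.1
position: [0.6072, -0.3334, 0.1621]
ee_rot: [-0.091, 0.996, -0.001, 0.002]
ft_force: [0.0, 0.0, -0.9]
grip_width: 1.002
grasp_force: 0.0
tray_short_floor wrist p=0.68 [242. 132. 320. 240.] c=(605,-335) 94x67 long-axis 10deg zmed=8 n=4264
sink_short_c wrist p=0.66 [264. 153. 307. 239.] c=(606,-332) 62x33 long-axis 10deg zmed=41 n=1566
t=8.2 go(610,4,200,90): [-1.31, 6.6, -0.84] [0.01, -0.01, 1.31] | alt turn [0.01, 0.01, -21.19] j7 2.18
t=8.2 go(474,172,180,51): [0.75, 10.4, -0.43] [0.0, -0.01, 6.19] | alt turn [0.01, 0.0, -16.31] j7 2.18
t=8.2 go(630,165,180,127): [-2.29, 9.69, -0.44] [0.01, -0.01, -3.31] | alt turn [-0.01, -0.01, 19.19] j7 2.18
```

View pics/w3.png

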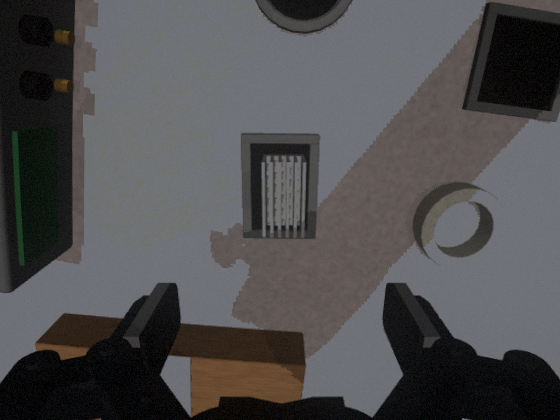

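The wrist view shows the short sink sitting inside its tray at (284,195), with its top at 41 mm and about 3 mm off centre, which is good. The antenna is next.

```bash
python3 -m pendant '[[-0.15,0.9,-0.4,0,0,0.6,1],[-0.3,1.8,-0.4,0,0,1.4,1],[-0.5,2.8,-0.4,0,0,2.2,1],[-0.7,3.8,-0.4,0,0,3,1],[-0.95,4.8,-0.4,0,0,3.8,1],[-1.1,5.6,-0.4,0,0,4.6,1],[-1.25,6.3,-0.4,0,0,5.2,1],[-1.31,6.6,-0.4,0,0,5.7,1],[-1.31,6.6,-0.4,0,0,5.7,1],[-1.31,6.6,-0.4,0,0,5.7,1]]'
python3 -c "
from h import *
cal,p,d=look([('antenna_c',.05,.08),('antenna_c',.004,.014)])
go(610,4,50,55)"
```

```text
clock: 9.5
position: [0.61, 0.0024, 0.1782]
ee_rot: [0.302, 0.953, -0.001, -0.0]
ft_force: [-0.7, -1.2, -0.3]
grip_width: 1.0
grasp_force: 0.0
antenna_c wrist p=0.76 [259. 156. 311. 212.] c=(608,7) 11x11 long-axis 41deg zmed=66 n=251
antenna_c wrist p=0.76 [259. 156. 311. 212.] c=(608,7) 49x47 long-axis -17deg zmed=11 n=1767
antenna_c wrist p=0.73 [392.  56. 524. 137.] c=(629,167) 92x33 long-axis 35deg zmed=10 n=561
t=9.7 go(610,4,50,55): [0.02, 0.03, 2.57] [-0.0, -0.0, -0.02] | alt turn [-0.0, 0.01, 22.48] j7 0.87
```

```bash
python3 -c "
from h import *
go(608,7,40,55)"
```

```text
t=9.7 go(608,7,40,55): [0.09, 0.05, 2.77] [-0.0, -0.0, -0.02] | alt turn [-0.0, 0.01, 22.48] j7 0.87
```

```bash
python3 -m pendant '[[0.09,0.05,0.8,0,0,0,1],[0.09,0.05,1.6,0,0,0,1],[0.09,0.05,2.3,0,0,0,1],[0.09,0.05,2.77,0,0,0,1],[0.09,0.05,2.77,0,0,0,0.2],[0.09,0.05,2.77,0,0,0,-1],[0.09,0.05,2.77,0,0,0,-1],[0.09,0.05,2.77,0,0,0,-1],[0.09,0.05,2.77,0,0,0,-1],[0.09,0.05,2.77,0,0,0,-1]]' 60
python3 -c "
from h import *
go(442,-348,110,55);go(442,-348,110,20)"
```

```text
clock: 10.9
position: [0.6085, 0.0082, 0.0412]
ee_rot: [0.302, 0.953, 0.0, 0.001]
ft_force: [-0.1, -0.6, 5.8]
grip_width: 0.11
grasp_force: 58.8
t=10.9 go(442,-348,110,55): [-1.38, -7.74, -1.38] [0.0, 0.01, -0.02] | alt turn [0.01, -0.01, 22.48] j7 0.85
t=10.9 go(442,-348,110,20): [-1.38, -7.74, -1.38] [0.01, 0.01, 4.36] | alt turn [-0.01, 0.01, -18.14] j7 0.85
```

```bash
python3 -m pendant '[[0,0,-0.4,0,0,0,-1],[0,0,-1,0,0,0,-1],[-0.1,-0.5,-1.38,0,0,0,-1],[-0.28,-1.6,-1.38,0,0,0,-1],[-0.48,-2.7,-1.38,0,0,0,-1],[-0.68,-3.8,-1.38,0,0,0,-1],[-0.87,-4.9,-1.38,0,0,0,-1],[-1.07,-6,-1.38,0,0,0,-1],[-1.25,-7,-1.38,0,0,0,-1],[-1.38,-7.74,-1.38,0,0,0,-1]]'
python3 -m pendant '[[0,0,0,0,0,0,-1],[0,0,0,0,0,0,-1],[0,0,0,0,0,0,-1],[0,0,0,0,0,0,-1],[0,0,0,0,0,0,-1],[0,0,0,0,0,0,-1],[0,0,0,0,0,0,-1],[0,0,0,0,0,0,-1],[0,0,0,0,0,0,-1],[0,0,0,0,0,0,-1]]'
python3 -c "
from h import *
cal,p,d=look([('tray_round_floor',-.01,.02),('antenna_c',.1,.15)],'w4')
go(442,-348,45,55)"
```

```text
clock: 12.15
position: [0.4405, -0.35, 0.1106]
ee_rot: [0.303, 0.953, -0.0, 0.0]
ft_force: [0.2, 0.2, -0.6]
grip_width: 0.109
grasp_force: 58.6
clock: 13.4
position: [0.4418, -0.3479, 0.1094]
ee_rot: [0.302, 0.953, 0.0, 0.0]
ft_force: [-0.1, 0.6, -1.3]
grip_width: 0.109
grasp_force: 58.6
tray_round_floor wrist p=0.76 [224. 146. 336. 237.] c=(432,-341) 82x63 long-axis 52deg zmed=5 n=5782
antenna_c wrist p=0.76 [234. 200. 322. 322.] c=(438,-349) 17x16 long-axis -34deg zmed=129 n=1239
t=13.6 go(442,-348,45,55): [-0.0, 0.0, 1.29] [0.0, 0.0, -0.02] | alt turn [0.0, -0.0, 22.48] j7 1.58
```

View pics/w4.png

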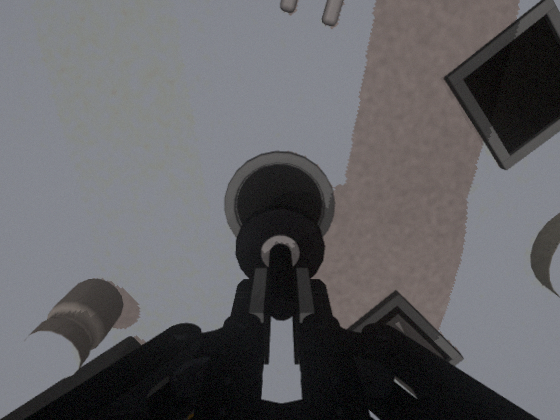

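The wrist view shows the antenna foot at (280,240), over the round tray at (280,205), which it partly hides. Allowing for the hidden part, the tray centre comes to (440,-347).

```bash
python3 -c "
from h import *
go(440,-347,45,55)"
```

```text
t=13.6 go(440,-347,45,55): [0.04, -0.01, 1.29] [0.0, 0.0, -0.02] | alt turn [0.0, -0.0, 22.48] j7 1.58
```

```bash
python3 -m pendant '[[0.04,0,0.4,0,0,0,-1],[0.04,0,0.8,0,0,0,-1],[0.04,0,1.05,0,0,0,-1],[0.04,0,1.18,0,0,0,-1],[0.04,0,1.23,0,0,0,-1],[0.04,0,1.26,0,0,0,-1],[0.04,0,1.29,0,0,0,-1],[0.04,0,1.3,0,0,0,-1],[0.04,0,1.3,0,0,0,-1],[0.04,0,1.3,0,0,0,-1]]'
```

```text
clock: 14.8
position: [0.4405, -0.3472, 0.0451]
ee_rot: [0.302, 0.953, -0.0, 0.001]
ft_force: [-1.1, 0.2, 5.8]
grip_width: 0.114
grasp_force: 59.4
```

Contact at 5.8 N, so it's down. Releasing and rising.

```bash
python3 -m pendant '[[0,0,0,0,0,0,-0.7],[0,0,0,0,0,0,-0.4],[0,0,0,0,0,0,0],[0,0,0,0,0,0,0.3],[0,0,0,0,0,0,0.3],[0,0,-0.5,0,0,0,0.3],[0,0,-1.3,0,0,0,0.6],[0,0,-2.2,0,0,0,1],[0,0,-2.8,0,0,0,1],[0,0,-2.8,0,0,0,1]]'
python3 -c "
from h import *
cal,p,d=look([('tray_round_floor',-.01,.02),('antenna_c',.06,.08),('antenna_c',.01,.02)])
go(474,172,185,51)"
```

```text
clock: 16.05
position: [0.4413, -0.3475, 0.187]
ee_rot: [0.302, 0.953, -0.0, 0.002]
ft_force: [-0.1, -0.6, -0.8]
grip_width: 0.994
grasp_force: 0.0
tray_round_floor wrist p=0.86 [236. 137. 325. 224.] c=(439,-346) 81x80 long-axis 40deg zmed=8 n=3356
tray_round_floor wrist p=0.50 [407.  19. 534. 155.] c=(468,-159) 86x85 long-axis 5deg zmed=5 n=8765
antenna_c wrist p=0.83 [253. 155. 306. 210.] c=(440,-348) 11x11 long-axis -37deg zmed=70 n=214
antenna_c wrist p=0.83 [253. 155. 306. 210.] c=(440,-348) 48x48 long-axis -78deg zmed=15 n=1769
t=16.2 go(474,172,185,51): [5.4, 8.88, -0.03] [-0.0, -0.01, 0.49] | alt turn [0.02, -0.0, -22.01] j7 1.57
```

The antenna sits upright within 2 mm of its tray's centre (mast top at 70 mm). Now the fan.

```bash
python3 -m pendant '[[0.5,0.9,0,0,0,0.1,1],[1.1,1.8,0,0,0,0.1,1],[1.7,2.8,0,0,0,0.2,1],[2.3,3.8,0,0,0,0.2,1],[2.9,4.8,0,0,0,0.3,1],[3.5,5.8,0,0,0,0.3,1],[4.1,6.8,0,0,0,0.4,1],[4.7,7.75,0,0,0,0.49,1],[5.2,8.55,0,0,0,0.49,1],[5.4,8.88,0,0,0,0.49,1]]'
python3 -c "
from h import *
cal,p,d=look([('fan_c',.03,.042)],'w5')
go(474,172,24,51)"
```

```text
clock: 17.5
position: [0.4737, 0.1748, 0.1833]
ee_rot: [0.332, 0.943, -0.0, -0.001]
ft_force: [0.3, -0.9, -0.2]
grip_width: 1.001
grasp_force: 0.0
fan_c wrist p=0.71 [100. 118. 170. 184.] c=(366,98) 51x51 long-axis -46deg zmed=36 n=1939
fan_c wrist p=0.59 [250. 161. 309. 222.] c=(473,174) 51x49 long-axis -38deg zmed=36 n=1560
t=17.6 go(474,172,24,51): [-0.03, -0.03, 3.19] [-0.01, -0.01, 0.02] | alt turn [0.02, -0.01, -22.48] j7 0.42
```

View pics/w5.png

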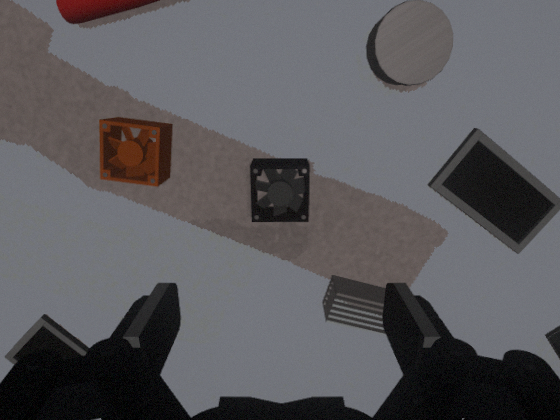

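The black fan is at (280,190), squared to the jaws; the orange one is at (135,152), well clear. Grasping.

```bash
python3 -m pendant '[[0,0,0.8,0,0,0,1],[0,0,1.6,0,0,0,1],[0,0,2.4,0,0,0,1],[0,0,2.95,0,0,0,1],[0,0,3.19,0,0,0,1],[0,0,3.19,0,0,0,0.5],[0,0,3.19,0,0,0,-1],[0,0,3.19,0,0,0,-1],[0,0,3.19,0,0,0,-1],[0,0,3.19,0,0,0,-1]]' 60
python3 -c "
from h import *
go(468,-160,110,5);go(468,-160,110,95)"
```

```text
clock: 18.85
position: [0.478, 0.1728, 0.0287]
ee_rot: [0.334, 0.942, 0.002, 0.003]
ft_force: [-1.7, -2.0, 23.2]
grip_width: 0.003
grasp_force: 12.2
t=18.9 go(468,-160,110,5): [-4.05, -5.28, -1.64] [0.05, 0.01, 5.74] | alt turn [-0.01, 0.06, -16.76] j7 0.36
t=18.9 go(468,-160,110,95): [-4.05, -5.28, -1.64] [0.03, 0.04, -5.51] | alt turn [0.06, -0.04, 16.99] j7 0.36
```

```bash
python3 -m pendant '[[0,0,0,0,0,0,-0.8],[0,0,-0.1,0,0,0,-0.5],[0,0,-0.1,0,0,0,0],[0,0,-0.3,0,0,0,0.3],[0,0,-0.8,0,0,0,0.6],[0,0,-1.6,0,0,0,1],[0,0,-2.5,0,0,0,1],[0,0,-3.1,0,0,0,1],[0,0,-3.1,0,0,0,1],[0,0,-3.1,0,0,0,1]]'
python3 -c "
from h import *
cal,p,d=look([('fan_c',.0,.06)],'w6')"
```

```text
clock: 20.1
position: [0.4743, 0.1715, 0.1795]
ee_rot: [0.334, 0.943, -0.0, -0.0]
ft_force: [-0.4, -0.1, -0.0]
grip_width: 0.999
grasp_force: 0.0
fan_c wrist p=0.79 [102. 114. 172. 186.] c=(370,95) 61x51 long-axis -48deg zmed=29 n=4337
fan_c wrist p=0.72 [255. 157. 314. 219.] c=(476,176) 53x53 long-axis -38deg zmed=29 n=3363
```

View pics/w6.png

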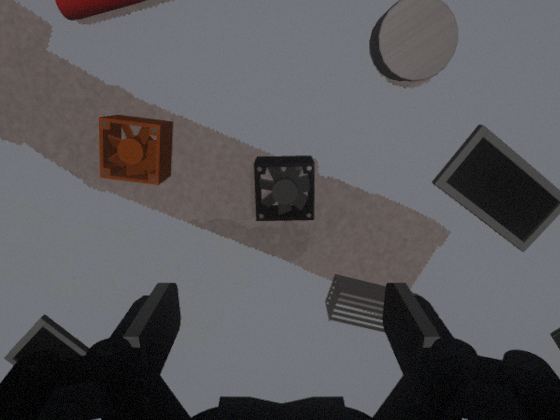

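```bash
python3 -c "
from h import *
print(manip.tip_reach)
cal,p,d=look([('fan_c',.03,.045)])
r=[q for q in manip.trace('fan_c','wrist') if q['box'][0]>200][0]
P=world(cal,d,r['pixels']);print(np.histogram(P[:,2]*1000,bins=range(-2,46,4)))
go(476,176,14,52)"
```

```text
0.014
fan_c wrist p=0.75 [102. 113. 175. 187.] c=(366,98) 51x51 long-axis -47deg zmed=36 n=2046
fan_c wrist p=0.56 [255. 157. 314. 222.] c=(474,176) 51x49 long-axis -38deg zmed=36 n=1676
(array([  87,   52,   73,   96,  139,  384,  457,  607,  285, 1425,   29]), array([-2,  2,  6, 10, 14, 18, 22, 26, 30, 34, 38, 42]))
t=20.4 go(476,176,14,52): [0.03, 0.09, 3.3] [-0.01, -0.01, -0.13] | alt turn [-0.01, 0.01, 22.37] j7 0.42
```

```bash
python3 -c "
from h import *
go(474.5,176,15,52)"; python3 -m pendant '[[0.06,0.06,0.8,0,0,-0.1,1],[0.06,0.06,1.6,0,0,-0.1,1],[0.06,0.06,2.4,0,0,-0.1,1],[0.06,0.06,2.9,0,0,-0.1,1],[0.06,0.06,3.2,0,0,-0.1,1],[0.06,0.06,3.28,0,0,-0.1,1],[0.06,0.06,3.28,0,0,-0.1,1],[0.06,0.06,3.28,0,0,-0.1,1],[0.06,0.06,3.28,0,0,-0.1,0.5],[0.06,0.06,3.28,0,0,-0.1,0.4]]' 60
```

```text
t=20.4 go(474,176,15,52): [0.05, 0.07, 3.28] [-0.01, -0.01, -0.13] | alt turn [-0.01, 0.01, 22.37] j7 0.42
clock: 21.6
position: [0.4746, 0.176, 0.0163]
ee_rot: [0.328, 0.945, 0.0, 0.0]
ft_force: [-0.3, 0.7, 0.1]
grip_width: 0.698
grasp_force: 0.0
```

```bash
python3 -m pendant '[[0,0,0,0,0,0,0.3],[0,0,0,0,0,0,0.2],[0,0,0,0,0,0,0.1],[0,0,0,0,0,0,0],[0,0,0,0,0,0,-0.2],[0,0,0,0,0,0,-0.4],[0,0,0,0,0,0,-0.4],[0,0,0,0,0,0,-0.4],[0,0,0,0,0,0,-0.4],[0,0,0,0,0,0,-0.4]]' 60; python3 -c "
from h import *
look([],'w7')"
```

```text
clock: 22.85
position: [0.4743, 0.1759, 0.0163]
ee_rot: [0.328, 0.945, -0.0, 0.0]
ft_force: [-2.9, -1.5, 7.0]
grip_width: 0.566
grasp_force: 61.9
```

View pics/w7.png

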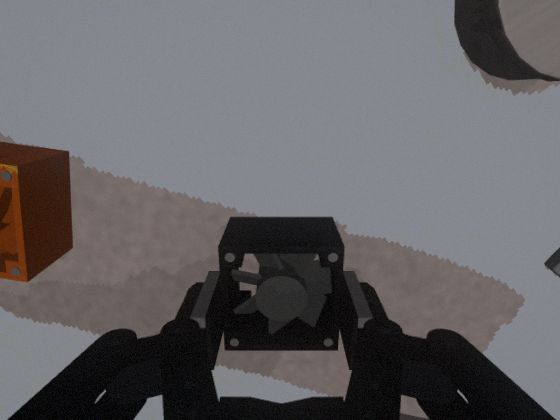

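The fan is now held squarely between the pads at (283,285).

```bash
python3 -c "
from h import *
go(468,-160,110,5)"
```

```text
t=22.9 go(468,-160,110,5): [-4.06, -5.36, -1.87] [-0.0, 0.0, 5.84] | alt turn [-0.0, -0.0, -16.66] j7 0.36
```

```bash
python3 -m pendant '[[0,0,-0.4,0,0,0,-1],[0,0,-1,0,0,0,-1],[-0.2,-0.3,-1.6,0,0,0.4,-1],[-0.7,-0.9,-1.87,0,0,1.1,-1],[-1.3,-1.7,-1.87,0,0,1.9,-1],[-1.9,-2.5,-1.87,0,0,2.8,-1],[-2.5,-3.3,-1.87,0,0,3.7,-1],[-3.1,-4.1,-1.87,0,0,4.6,-1],[-3.7,-4.9,-1.87,0,0,5.4,-1],[-4.06,-5.36,-1.87,0,0,5.84,-1]]'
python3 -m pendant '[[0,0,0,0,0,0,-1],[0,0,0,0,0,0,-1],[0,0,0,0,0,0,-1],[0,0,0,0,0,0,-1],[0,0,0,0,0,0,-1],[0,0,0,0,0,0,-1],[0,0,0,0,0,0,-1],[0,0,0,0,0,0,-1],[0,0,0,0,0,0,-1],[0,0,0,0,0,0,-1]]'
python3 -c "
from h import *
look([('tray_square_floor',-.01,.02),('fan_c',.12,.14)])
go(468,-160,20,5)"
```

```text
clock: 24.15
position: [0.4674, -0.1626, 0.1094]
ee_rot: [0.677, 0.736, -0.0, 0.0]
ft_force: [0.2, -0.4, -1.3]
grip_width: 0.563
grasp_force: 62.5
clock: 25.4
position: [0.4679, -0.1602, 0.1094]
ee_rot: [0.675, 0.737, 0.0, 0.0]
ft_force: [-0.4, -0.7, -1.4]
grip_width: 0.564
grasp_force: 62.5
tray_square_floor wrist p=0.58 [221. 152. 338. 260.] c=(467,-159) 83x82 long-axis 5deg zmed=5 n=7208
fan_c wrist p=0.70 [217. 215. 345. 350.] c=(468,-160) 51x50 long-axis -85deg zmed=128 n=9463
t=25.6 go(468,-160,20,5): [0.0, 0.0, 1.79] [0.0, -0.0, 0.0] | alt turn [0.0, 0.0, -22.5] j7 0.33
```

```bash
python3 -m pendant '[[0,0,0.5,0,0,0,-1],[0,0,1,0,0,0,-1],[0,0,1.4,0,0,0,-1],[0,0,1.62,0,0,0,-1],[0,0,1.7,0,0,0,-1],[0,0,1.73,0,0,0,-1],[0,0,1.76,0,0,0,-1],[0,0,1.78,0,0,0,-1],[0,0,1.78,0,0,0,-1],[0,0,1.78,0,0,0,-1]]'
```

```text
clock: 26.8
position: [0.468, -0.1602, 0.0205]
ee_rot: [0.675, 0.738, 0.0, 0.0]
ft_force: [0.7, 0.4, -1.0]
grip_width: 0.565
grasp_force: 62.5
```

```bash
python3 -m pendant '[[0,0,0.01,0,0,0,-1],[0,0,0.02,0,0,0,-1],[0,0,0.025,0,0,0,-1],[0,0,0.025,0,0,0,0.2],[0,0,0.025,0,0,0,0.4],[0,0,0.025,0,0,0,0.5],[0,0,-0.4,0,0,0,0.6],[0,0,-1.3,0,0,0,1],[0,0,-2.4,0,0,0,1],[0,0,-3.2,0,0,0,1]]'
python3 -c "
from h import *
look([('tray_square_floor',-.01,.02),('fan_c',.034,.05)])
go(629,167,190,125)"
```

```text
clock: 28.05
position: [0.4682, -0.1603, 0.1828]
ee_rot: [0.675, 0.738, 0.0, 0.001]
ft_force: [0.7, 0.2, -0.1]
grip_width: 1.002
grasp_force: 0.0
tray_square_floor wrist p=0.77 [235. 140. 325. 227.] c=(467,-159) 83x81 long-axis 4deg zmed=8 n=3445
fan_c wrist p=0.77 [250. 159. 313. 223.] c=(468,-160) 51x49 long-axis -85deg zmed=40 n=1681
t=28.2 go(629,167,190,125): [6.24, 3.76, -0.15] [0.03, -0.01, 7.51] | alt turn [0.01, 0.04, -14.99] j7 0.33
```

The fan is seated within 2 mm and flat. The long sink is next.

```bash
python3 -m pendant '[[0.6,0.4,-0.1,0,0,0.8,1],[1.4,0.9,-0.15,0,0,1.7,1],[2.3,1.4,-0.15,0,0,2.7,1],[3.2,1.9,-0.15,0,0,3.7,1],[4.1,2.5,-0.15,0,0,4.7,1],[5,3,-0.15,0,0,5.8,1],[5.8,3.5,-0.15,0,0,6.8,1],[6.24,3.76,-0.15,0,0,7.51,1],[6.24,3.76,-0.15,0,0,7.51,1],[6.24,3.76,-0.15,0,0,7.51,1]]'
python3 -c "
from h import *
look([('sink_long_c',.03,.042)])
go(629,167,24,125)"
```

```text
clock: 29.45
position: [0.6273, 0.1659, 0.1867]
ee_rot: [0.954, 0.301, -0.001, 0.0]
ft_force: [0.8, -0.6, -0.2]
grip_width: 1.003
grasp_force: 0.0
sink_long_c wrist p=0.81 [261. 130. 301. 236.] c=(630,169) 90x33 long-axis 35deg zmed=37 n=1703
t=29.6 go(629,167,24,125): [0.04, -0.01, 3.27] [0.0, 0.01, -0.01] | alt turn [0.01, -0.0, 22.49] j7 -1.32
```

```bash
python3 -m pendant '[[0.07,-0.02,0.8,0,0,0,1],[0.07,-0.02,1.6,0,0,0,1],[0.07,-0.02,2.4,0,0,0,1],[0.07,-0.02,2.95,0,0,0,1],[0.07,-0.02,3.25,0,0,0,1],[0.07,-0.02,3.31,0,0,0,0.6],[0.07,-0.02,3.31,0,0,0,0],[0.07,-0.02,3.31,0,0,0,-0.6],[0.07,-0.02,3.31,0,0,0,-0.6],[0.07,-0.02,3.31,0,0,0,-0.6]]' 70
python3 -c "
from h import *
go(611,329,110,106)"
```

```text
clock: 30.8
position: [0.631, 0.1701, 0.0242]
ee_rot: [0.954, 0.3, 0.001, 0.0]
ft_force: [-1.6, -0.9, 5.6]
grip_width: 0.362
grasp_force: 68.8
t=30.8 go(611,329,110,106): [1.5, -2.83, -1.72] [0.0, -0.02, 2.37] | alt turn [0.02, 0.01, -20.13] j7 -1.34
```

```bash
python3 -m pendant '[[0,0,-0.4,0,0,0,-1],[0,0,-1,0,0,0,-1],[0.1,-0.2,-1.6,0,0,0.2,-1],[0.4,-0.8,-1.72,0,0,0.7,-1],[0.8,-1.5,-1.72,0,0,1.3,-1],[1.2,-2.2,-1.72,0,0,1.9,-1],[1.5,-2.83,-1.72,0,0,2.37,-1],[1.5,-2.83,-1.72,0,0,2.37,-1],[1.5,-2.83,-1.72,0,0,2.37,-1],[1.5,-2.83,-1.72,0,0,2.37,-1]]'
python3 -c "
from h import *
look([('tray_long_floor',-.01,.02),('sink_long_c',.115,.135)],'w8')
go(611,329,29,106)"
```

```text
clock: 32.05
position: [0.6112, 0.3274, 0.1091]
ee_rot: [0.99, 0.138, 0.0, 0.0]
ft_force: [0.2, -0.1, -1.3]
grip_width: 0.363
grasp_force: 69.6
tray_long_floor wrist p=0.69 [223. 120. 323. 268.] c=(618,334) 109x67 long-axis 17deg zmed=6 n=5784
sink_long_c wrist p=0.63 [237. 175. 325. 380.] c=(608,326) 93x34 long-axis 16deg zmed=121 n=6583
t=32.2 go(611,329,29,106): [0.01, -0.02, 1.59] [0.0, -0.0, -0.01] | alt turn [-0.0, -0.0, 22.49] j7 -1.88
```

View pics/w8.png

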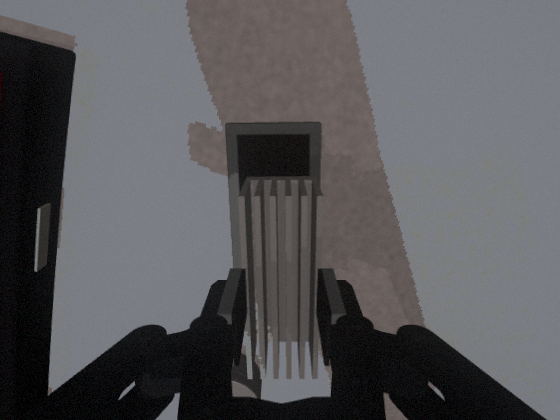

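The wrist view shows the long tray at (273,190), its near end hidden by the sink held at (280,275), and the two are parallel. Corrected for the hidden part, the tray centre is about (611,332), and the sink sits about 3 mm back from the TCP.

```bash
python3 -m pendant '[[0.05,-0.05,0.4,0,0,0,-1],[0.09,-0.08,0.9,0,0,0,-1],[0.09,-0.08,1.25,0,0,0,-1],[0.09,-0.08,1.45,0,0,0,-1],[0.09,-0.08,1.52,0,0,0,-1],[0.09,-0.08,1.56,0,0,0,-1],[0.09,-0.08,1.59,0,0,0,-1],[0.09,-0.08,1.61,0,0,0,-1],[0.09,-0.08,1.62,0,0,0,-1],[0.09,-0.08,1.62,0,0,0,-1]]'
```

```text
clock: 33.45
position: [0.6139, 0.3341, 0.0282]
ee_rot: [0.99, 0.139, 0.0, -0.0]
ft_force: [-2.6, -1.9, 6.6]
grip_width: 0.364
grasp_force: 70.5
```

```bash
python3 -m pendant '[[0,0,0,0,0,0,-0.2],[0,0,0,0,0,0,0.1],[0,0,0,0,0,0,0.3],[0,0,0,0,0,0,0.5],[0,0,0,0,0,0,0.5],[0,0,-0.5,0,0,0,0.5],[0,0,-1.3,0,0,0,0.7],[0,0,-2.2,0,0,0,1],[0,0,-3,0,0,0,1],[0,0,-3.2,0,0,0,1]]'
python3 - <<'E'
from h import *
look([('tray_long_floor',-.01,.02),('sink_long_c',.034,.05)])
for c in('scene','side'):
    cal=manip.get_calibration(c);p,d=manip.camera(c)
    for t in('tape_c','tin_c'): measure(t,c,cal,d,.015,.045,1)
    if c=='scene': cv2.imwrite('pics/end.png',p[:,:,::-1])
E
```

```text
clock: 34.7
position: [0.6148, 0.3347, 0.191]
ee_rot: [0.99, 0.139, 0.002, -0.001]
ft_force: [0.2, -0.5, -0.3]
grip_width: 0.997
grasp_force: 0.0
tray_long_floor wrist p=0.78 [242. 121. 320. 248.] c=(611,331) 123x67 long-axis 17deg zmed=8 n=4082
sink_long_c wrist p=0.78 [261. 141. 303. 246.] c=(611,333) 92x33 long-axis 16deg zmed=41 n=1757
tape_c scene p=0.88 [191. 258. 231. 292.] c=(612,-172) 75x73 long-axis -8deg zmed=22 n=601
tin_c scene p=0.75 [384. 177. 410. 199.] c=(452,325) 57x55 long-axis -36deg zmed=34 n=371
tape_c side p=0.95 [342. 248. 376. 278.] c=(607,-176) 73x70 long-axis 35deg zmed=22 n=387
tin_c side p=0.93 [196. 159. 220. 178.] c=(439,323) 56x55 long-axis 18deg zmed=32 n=255
```

View pics/end.png

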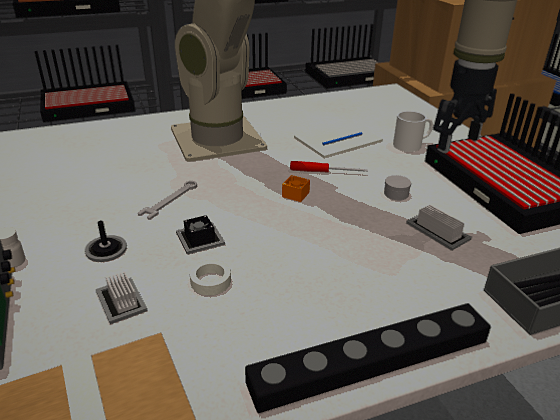

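All four parts are in their trays: antenna (105,245), fan (200,235), short sink (121,297) and long sink (438,225). The tape and tin haven't moved, and the gripper is clear.

```bash
python3 -c "
from workcell import manip
print(manip.hand_in())"
```

```text
the job is handed in; nothing more can be done
None
```

I handed the job in at about 35 s: all four parts measured flat and square in their trays, within about 3 mm of centre, and the tape and tin hadn't moved; the fan took two grasps (the first one missed), and the hand-in returned no verdict.

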